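# Ready the eye scanner and take the reference shot

## Robot

A 6-joint arm with a two-finger parallel gripper is mounted at the origin on the work surface. World frame = base frame: x ahead of the robot, y to its left, z up, the work surface at z = 0. Lengths are in mm, angles in rad, forces in N, time in s.
With the tool pointing down it reaches from about 350 to 875 mm from the base axis. Payload 4.2 kg.
Tool frame: the origin (TCP) lies at the very end of the fingers, on their centre line; the grasp point (between the pads) lies 19 mm behind it; z points along the fingers, y is the line along which they close (so a half turn about z gives the same grasp; the last joint's range is limited). The gripper opens to 85 mm and grips with 20 to 120 N. Pads are 22 mm wide; open, the fingers measure 114 mm over their backs; the gripper's body (76 mm by 85 mm) begins 54 mm behind the grasp point. The pads swing forward as they close: fully open they stand 13 mm farther back than shut.
Start: joints at [1.407, 0.385, 0.008, 0, -1.194, -0.259], TCP at [256.414, 569.957, 231.312] pointing down, gripper open.
Joint ranges: [-3.14, 3.14], [-1.21, 2.06], [-1.07, 1.41], [-3.16, 2.05], [-2.99, -0.16], [-3.1, 3.1]. Speed limits (rad/s): [2.79, 2.79, 3.14, 3.14, 3.14, 3.14].

## Interface

Orientations are given as a unit quaternion [x, y, z, w].
In Python, from bench import monitor, get_image, camera_info, job_done gives the robot as it stands.
- The arm moves only by the tool send_rows, never from a script. Its argument "series" is a list of rows, each a list of 3 entries, a list of its own where there are three numbers: the shift along the tool's x, y, z in mm, then the turn, a rotation vector about the tool's x, y, z in rad, then the finger opening in mm, from 0 to 85.4. A call has 1 to 8 rows; each row shifts and turns the commanded pose from where the row before left it, along the tool's axes as they then stand; what a row does not reach is not made up. A row lasts 1/10 s, in which the tool goes at most 50 mm and 8.59 degrees, less where a joint would pass 70% of its speed; a pose out of reach is approached as far as the arm can. A call with a gripper value outside its range is refused whole. The fingers move at their own pace and stop on an object; the grip force is fixed at half the most. Time passes only in rows, so rows that do not move let the fingers close. It gives the time, the measured TCP pose, the force, the opening and the grip force at its end, in the units of the state.
- monitor.read_state(): the state, without advancing time (a new reading comes with each control period).
- get_image(name): name is "side" or "top" or "wrist"; returns the picture (480x640x3 uint8, red, green, blue); there is no depth.
- camera_info(name): a dict with "intrinsics" (3x3 intrinsics, pixels), "R" (3x3) and "t" (3): a world point X has camera coordinates R X + t. Camera axes: x right, y down, z forward; pixel columns grow to the right and rows downward; lengths in mm; the calibration is good to about 2 mm. A picture is of the moment at which its call begins: read the wrist's pose just before it. camera_info takes no time and is no camera call; for the wrist camera it gives the pose at the moment of the call.
- job_done(): hands the job in; it is judged then, once.
The state is a dict: "clock": time; "joints": joint angles; "joint_vel": joint speeds; "joint_efforts": joint torques, N m; "position": TCP position; "ee_rot": TCP orientation; "contact_force": force on the tool from outside, world axes, zero at the start; "wrist_torque": the same for the moment, N m; "gripper_width": finger opening in mm; "grasp_force": force on a finger pad.
Only numpy, scipy, OpenCV 4.12 (cv2) and the standard library are available. Lean on these libraries where they do the work, as an engineer would, in place of code of your own. Each camera call takes 0.05 s, during which the arm holds its last target. There are 200 camera calls.

## Task

Take the eye scanner's reference shot: first switch on the power box by pressing down the raised half of its black rocker, then push the filter slide fully home into the optical housing, and last press the round key on the console right down and let it come up again. Only touch, press and push with the fingertips: do not press the square or bar keys, do not lift or shift the power box, and leave the other things where they stand.

Things in the scene. Friction and masses are not known exactly. Their poses are not given: they have to be found in the camera images.
- power_box: white desktop power box 140 x 68 mm, 50 mm high (0.9 kg), loose on four small rubber feet. Origin: centre of its underside; z up; x along its length, pointing roughly away from the robot. A black rocker switch is on top, nearer its -x end; a flat round socket outlet is at its +x end
- rocker (a joint): angle of the rocker switch about the box's y axis, rad: -0.2 = off (the half towards the box's +x, the socket side, stands up), +0.2 = on (that half down). It stays where it is left. Turning it takes about 0.03 N m: 2 to 6 N on the raised half, depending on how near the pivot the fingertips bear
- rocker_far_half (a point): point on the top of the rocker's raised half (socket side), 20 mm from the pivot. The rocker is a flat black paddle 52 mm long (box's x) x 28 mm wide; pivot at the box's (-22, 0, 59) mm, top face 4 mm above it. Off, the end of this half stands 68 mm above the table, 16 mm above the switch frame; on, at 58 mm. Pressed straight down, best near its end
- housing: white optical housing fixed to the table, 150 (x) x 84 (y) mm, 83 mm high, with a black lens tube 52 mm across up to 105 mm high on top (centred 30 mm towards +x). Origin: centre of its underside; z up; x points roughly away from the robot. The filter slide sticks out of its -x face
- slide (a joint): how far the filter slide stands out, m: 0 = fully home against a hard stop, at most 0.05. It moves along the housing's x axis (pushed home towards the housing's +x), with about 2.5 N of friction, and stays where it is left
- slide_tab (a point): point on the outer face (towards the robot, the housing's -x) of the upright aluminium tab at the end of the filter slide, on its centre line, 55 mm above the table. The tab is 40 mm wide, 6 mm thick, from 16 to 72 mm above the table; when home its outer face is 9 mm in front of the housing
- console: white control console fixed to the table: 200 mm wide (y) x 195 mm deep, origin at the centre of its underside, z up, x roughly away from the robot. In front (-x) a level deck 40 mm high with a row of three white push keys, each in a black frame, 58 mm apart along its y, 62 mm in front of the origin; behind them a leaning grey screen up to 125 mm high. Which key is at which place varies
- key_round (a joint): how far the round key is pressed down, m: 0 = up, 0.005 = fully down; it springs back when let go. It gives from about 1.5 N and is fully down at 4 N
- round_key_top (a point): centre of the top of the round key, 26 mm across; top 52 mm above the table, 9 mm above its black frame; it is pressed straight down
- key_square (a joint): how far the square key is pressed down, m: 0 = up, 0.005 = fully down; it springs back when let go. It gives from about 1.5 N and is fully down at 4 N
- square_key_top (a point): centre of the top of the square key, 23 x 23 mm; same height
- key_bar (a joint): how far the long bar key is pressed down, m: 0 = up, 0.005 = fully down; it springs back when let go. It gives from about 1.5 N and is fully down at 4 N
- bar_key_top (a point): centre of the top of the bar-shaped key, 46 mm along the console's x x 14 mm; same height
- drops: white dropper bottle 26 mm across, 60 mm high, loose; origin centre of underside
- lens: trial lens in a dark rim, 38 mm across, 6 mm thick, with a short tab, lying flat, loose; origin centre of underside
- mug: white mug, 80 mm across, 90 mm high, loose; origin centre of underside
- bowl: blue bowl, 100 mm across, 50 mm high, loose; origin centre of underside
- mouse: black computer mouse 100 x 60 mm, 30 mm high, loose; origin centre of underside
- lens_case: grey spectacle case 50 x 90 mm, 20 mm high, loose; origin centre of underside
- spray: clear spray bottle 40 mm across, 130 mm high, loose; origin centre of underside
There are look-alikes about, which are no part of the job. What is shaped like the power_box but red is not meant.

How it is judged:
By the outcome, as a careful person would: the job done as asked, in the order asked, and still so for the second after the job is handed in, with the robot touching nothing.
It also fails if it takes over 48 s, if anything falls off the work surface, if the arm or the gripper's body presses on something with over 40 N, if the wrist force passes 120 N, or if a joint passes its speed limit or range.

## Working session

There is one attempt and no reset: what is moved stays moved. The work goes in short steps, Python scripts to look and compute and a tool call to move; the robot and the scene stay as the last step left them, time stands still between calls to the robot, and variables do not carry over. Pictures are saved under pics/ and viewed, at most 10 in all, crops included, and the job is handed in when it is done.

Besides the shell and the picture viewer there is one more tool, called by a JSON object that holds its "name" and its "arguments". send_rows: Moves the arm, as the interface text tells. Its arguments: {"type":"object","properties":{"series":{"type":"array"}},"required":["series"]}

```bash
mkdir -p pics
cat > h.py <<'E'
import numpy as np, cv2, json
from bench import monitor, get_image, camera_info, job_done
def snap(n,f):
    i=camera_info(n); im=get_image(n); cv2.imwrite('pics/'+f,im[:,:,::-1])
    json.dump({k:np.array(i[k]).tolist() for k in('intrinsics','R','t')},open('pics/'+f+'.json','w')); return im
def P(f):
    d=json.load(open('pics/'+f+'.json')); return np.array(d['intrinsics']),np.array(d['R']),np.array(d['t']).reshape(3)
def ray(f,uv):
    K,R,t=P(f); d=R.T@np.linalg.solve(K,[uv[0],uv[1],1.]); return -R.T@t,d/np.linalg.norm(d)
def atz(f,uv,z):
    c,d=ray(f,uv); return c+d*(z-c[2])/d[2]
def tri(*obs):
    A=0;b=0
    for f,uv in obs:
        c,d=ray(f,uv); M=np.eye(3)-np.outer(d,d); A=A+M; b=b+M@c
    return np.linalg.solve(A,b)
def proj(f,X):
    K,R,t=P(f); p=K@(R@np.array(X,float)+t); return p[:2]/p[2]
E
python3 - <<'E'
from h import *
for n in('top','side'): snap(n,n+'1.png'); print(n,ray(n+'1.png',(320,240)),P(n+'1.png')[0][0,0])
s=monitor.read_state(); print(s)
E
```

```text
top (array([ 288.34260322,  -37.89277383, 1056.89788994]), array([ 0.21385792,  0.00405693, -0.97685635])) 506.289556927293
side (array([423.88785331, 856.26582993, 752.15884218]), array([ 0.10509678, -0.78845295, -0.60605   ])) 576.3615732636616
{'clock': 0.1, 'joints': array([ 1.40661088e+00,  3.85480118e-01,  6.76472776e-03, -4.13434776e-04,
       -1.19401593e+00, -2.58583821e-01]), 'joint_vel': array([ 0.00051672, -0.00250809,  0.00341497,  0.00346024, -0.00032607,
       -0.00118362]), 'joint_efforts': array([-9.57703924e-05, -3.93315661e+01,  1.88930744e+01,  4.19797719e+00,
       -2.57525331e-03,  7.70627508e-06]), 'position': array([256.21465017, 569.4963507 , 230.33477976]), 'ee_rot': array([ 9.77724861e-01, -2.09888359e-01, -1.46281321e-04,  9.75482991e-04]), 'contact_force': array([ 0.11816745,  0.44158384, -0.74415882]), 'wrist_torque': array([-0.00708371, -0.03354329, -0.00837498]), 'grasp_force': 0.0, 'gripper_width': 85.43337376698615}
```

View pics/top1.png

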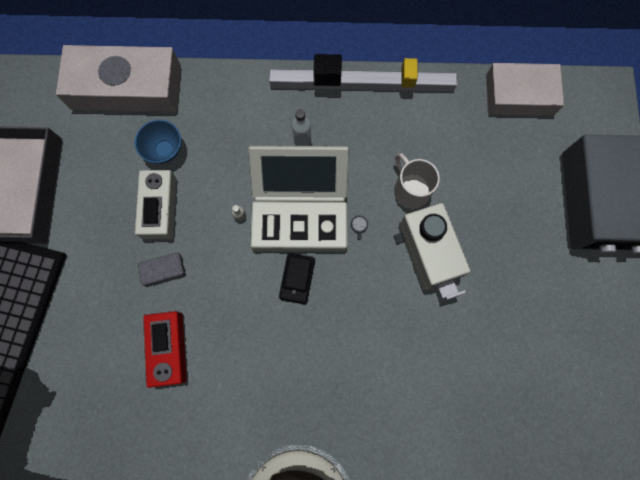

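View pics/side1.png

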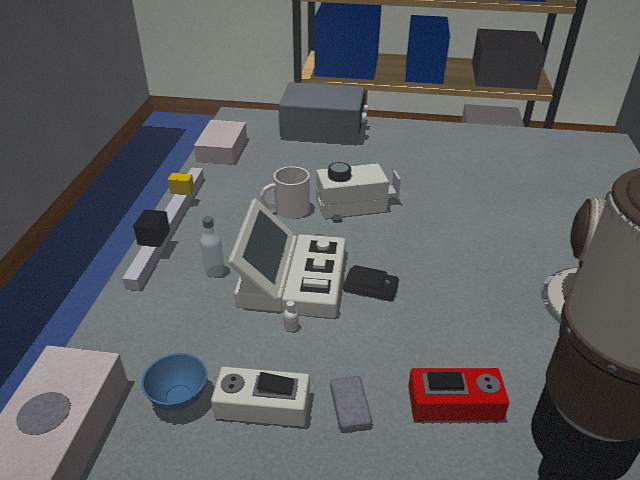

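Top view: the white power box is at (155,205), with its rocker at (151,211). The console keys are at (270,227) bar, (299,227) square and (328,227) round, and the slide tab is at about (452,291). Side view: rocker (276,384), round key (323,246), tab (396,184). I'll enlarge these next.

Run:
```python
from h import *
t=cv2.imread('pics/top1.png'); s=cv2.imread('pics/side1.png')
def c(im,u,v,w,h,k): return cv2.resize(im[v:v+h,u:u+w],None,fx=k,fy=k,interpolation=cv2.INTER_CUBIC)
# each tile 400x300, x4 of 100x75 px
A=np.hstack([c(t,110,165,100,75,4),c(t,385,235,100,75,4)])
B=np.hstack([c(s,210,355,100,75,4),c(s,320,150,100,75,4)])
cv2.imwrite('pics/crop1.png',np.vstack([A,B]))
A=np.hstack([c(t,260,195,100,75,4),c(s,285,230,100,75,4)])
cv2.imwrite('pics/crop2.png',A)
```

```text
(no output)
```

View pics/crop1.png

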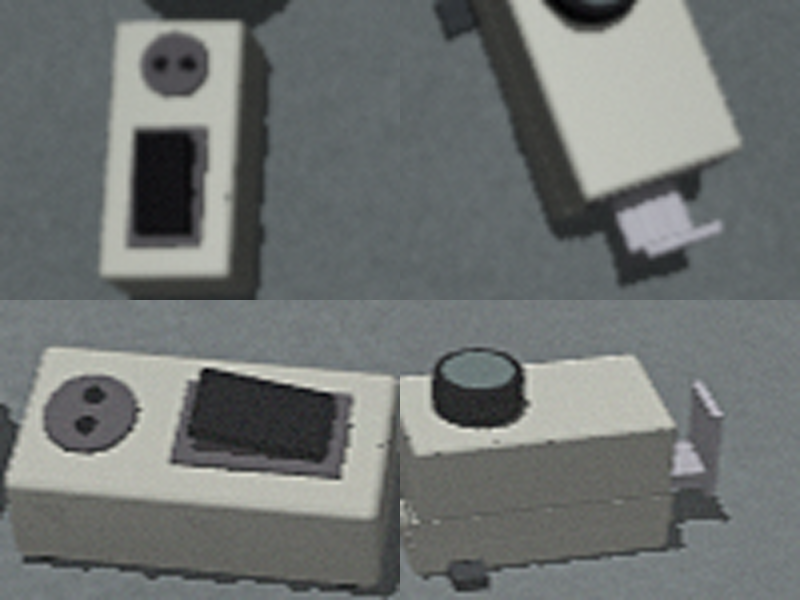

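View pics/crop2.png

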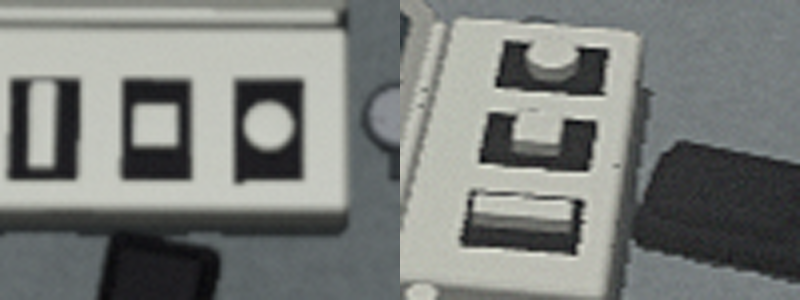

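Run:
```python
from h import *
np.set_printoptions(precision=1,suppress=True)
T='top1.png';S='side1.png'
q=lambda x,y,u,v:((x+.5)/4-.5+u,(y+.5)/4-.5+v)
tp=lambda x,y:(T,q(x,y,110,165)); th=lambda x,y:(T,q(x-400,y,385,235)); tc=lambda x,y:(T,q(x,y,260,195))
sp=lambda x,y:(S,q(x,y-300,210,355)); sh=lambda x,y:(S,q(x-400,y-300,320,150)); sc=lambda x,y:(S,q(x-400,y,285,230))
def two(n,a,b):
    X=tri(a,b); print(n,X,'res',proj(a[0],X)-a[1],proj(b[0],X)-b[1])
two('rock far +y',tp(136,129),sp(192,428)); two('rock far -y',tp(194,128),sp(204,368))
two('rock near +y',tp(136,234),sp(325,460)); two('rock near -y',tp(190,234),sp(337,395))
two('box far+y',tp(118,22),sp(10,487));two('box far-y',tp(243,22),sp(45,348));two('box near+y',tp(100,275),sp(378,519));two('box near-y',tp(228,277),sp(402,378))
two('tab +y',th(648,254),sh(720,414)); two('tab -y',th(720,226),sh(696,383))
two('hous near+y',th(588,200),sh(674,428)); two('hous near-y',th(740,148),sh(634,356))
two('round',tc(269,127),sc(551,51)); two('sq',tc(156,126),sc(538,124)); two('bar',tc(43,124),sc(527,207))
for n,xs in(('box',[(118,22),(243,22),(228,277),(100,275)]),): print(np.array([atz(*tp(*x),50) for x in xs]))
print('hous',np.array([atz(*th(*x),83) for x in[(588,200),(740,148)]]))
print('tab',np.array([atz(*th(*x),72) for x in[(648,254),(720,226)]]))
print('keys',np.array([atz(*tc(*x),52) for x in[(269,127),(156,126),(43,124)]]))
print('rock',np.array([atz(*tp(*x),68) for x in[(136,129),(194,128)]]))
# tall-ish obstacles
for n,uv,z in(('mug',(418,180),90),('spray',(301,118),130),('drops',(238,212),60),('bowl',(158,140),50),('lens tube',(434,227),105)): print(n,atz(T,uv,z))
```

```text
rock far +y [586.7 328.5  64.6] res [-0.   0.7] [-0.9 -0.3]
rock far -y [588.4 299.4  63.4] res [-0.   0.6] [-0.7 -0.3]
rock near +y [535.9 327.4  53. ] res [ 0. -0.] [0.1 0. ]
rock near -y [536.1 299.   55.4] res [ 0.  -0.2] [0.2 0.1]
box far+y [651.  350.4  46.3] res [-0.   0.5] [-0.7 -0.2]
box far-y [654.4 284.9  46. ] res [ 0.  -0.3] [0.4 0.1]
box near+y [514.2 345.9  47. ] res [-0.1  0.5] [-0.7 -0.2]
box near-y [514.9 280.3  47. ] res [-0.   0.3] [-0.4 -0.1]
tab +y [ 394.2 -281.8   73.5] res [ 0.  -0.4] [0.3 0.1]
tab -y [ 408.8 -317.9   71.4] res [ 0.  -0.4] [0.3 0.1]
hous near+y [ 419.2 -252.1   80. ] res [ 0.  -0.4] [0.4 0.1]
hous near-y [ 445.9 -326.5   81.2] res [ 0.  -0.4] [0.3 0.1]
round [538.4 -47.2  51.9] res [ 0.  -0.6] [0.6 0.2]
sq [537.2  10.5  52.1] res [ 0.  -0.4] [0.4 0.1]
bar [535.7  68.5  50.7] res [-0.   0.4] [-0.4 -0.1]
[[650.9 349.1  50. ]
 [652.3 283.6  50. ]
 [514.9 279.4  50. ]
 [514.6 344.7  50. ]]
hous [[ 417.9 -251.3   83. ]
 [ 444.8 -325.8   83. ]]
tab [[ 393.6 -282.1   72. ]
 [ 408.  -317.7   72. ]]
keys [[537.1 -47.2  52. ]
 [536.4  10.6  52. ]
 [536.3  68.4  52. ]]
rock [[587.1 327.3  68. ]
 [588.3 297.9  68. ]]
mug [ 627.6 -228.1   90. ]
spray [737.9   8.8 130. ]
drops [561.5 134.8  60. ]
bowl [719.4 315.7  50. ]
lens tube [ 527.2 -254.1  105. ]
```

{"name": "send_rows", "arguments": {"series": [[[0,0,25],[0,0,-0.15],0],[[0,0,25],[0,0,-0.15],0],[[0,0,20],[0,0,-0.15],0],[[32,26,0],[0,0,0],0],[[32,26,0],[0,0,0],0],[[32,26,0],[0,0,0],0],[[32,26,0],[0,0,0],0],[[32,26,0],[0,0,0],0]]}}

```text
clock: 0.9
position: [420.8, 443.0, 160.8]
ee_rot: [1.0, 0.014, -0.0, 0.0]
contact_force: [0.5, 0.5, -0.3]
gripper_width: 0.2
grasp_force: 0.0
```

{"name": "send_rows", "arguments": {"series": [[[32,26,0],[0,0,0],0],[[32,26,0],[0,0,0],0],[[32,26,0],[0,0,0],0],[[32,26,0],[0,0,0],0],[[32,26,0],[0,0,0],0],[[0,0,0],[0,0,0],0],[[0,0,0],[0,0,0],0]]}}

```text
clock: 1.6
position: [583.6, 317.7, 160.3]
ee_rot: [1.0, 0.012, -0.001, 0.0]
contact_force: [-1.8, -0.1, 0.5]
gripper_width: 0.0
grasp_force: 0.0
```

```bash
cat >> h.py <<'E'
def go(X,yaw=None):
    s=monitor.read_state(); from scipy.spatial.transform import Rotation as Ro
    R=Ro.from_quat(s['ee_rot']).as_matrix(); cy=np.arctan2(R[1,0],R[0,0])
    print('t',s['clock'],'pos',s['position'].round(1),'yaw',cy.round(3),'zax',R[:,2].round(3),'F',s['contact_force'].round(1),'w',round(s['gripper_width'],1))
    w=cy if yaw is None else yaw
    d=np.array(X)-s['position']; print('turn toolz',-(w-cy),'shift after turn',(np.cos(w)*d[0]+np.sin(w)*d[1]).round(1),(np.sin(w)*d[0]-np.cos(w)*d[1]).round(1),-d[2].round(1))
E
python3 - <<'E'
from h import *
go([585,313.5,75],.03)
snap('wrist','w1.png')
E
```

```text
t 1.6 pos [583.6 317.7 160.3] yaw 0.025 zax [-0.002 -0.001 -1.   ] F [-1.8 -0.1  0.5] w 0.0
turn toolz -0.005060424587268991 shift after turn 1.3 4.2 85.3
```

View pics/w1.png

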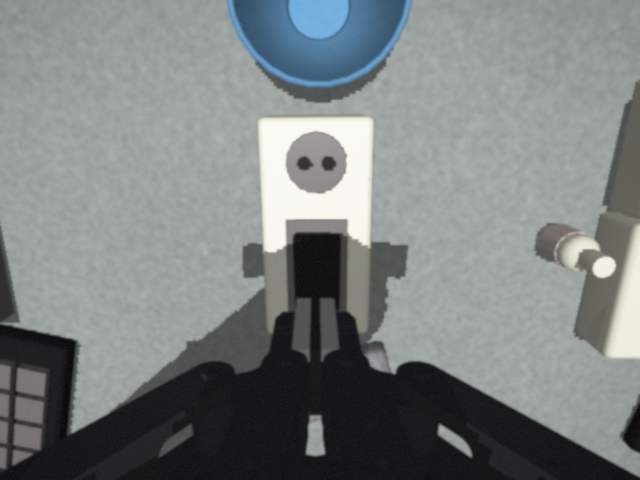

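The wrist view shows the power box below the shut fingers. The rocker's far end runs from (294,233) to (342,233), and the socket is at (316,162). I'll check these against the first measurement.

Run:
```python
from h import *
np.set_printoptions(precision=1,suppress=True)
for uv,z in(((294,233),68),((342,233),68),((259,118),50),((374,117),50)): print(atz('w1.png',uv,z))
print(tri(('w1.png',(294,233)),('top1.png',((136.5)/4-.5+110,129.5/4-.5+165))), proj('w1.png',monitor.read_state()['position']))
```

```text
[590.6 328.7  68. ]
[591.3 301.2  68. ]
[653.  350.1  50. ]
[655.2 284.6  50. ]
[588.9 329.1  62.6] [309.6 323.4]
```

{"name": "send_rows", "arguments": {"series": [[[0,2,20],[0,0,0],0],[[1,2,25],[0,0,0],0],[[0,0,25],[0,0,0],0],[[0,0,10],[0,0,0],0],[[0,0,5],[0,0,0],0],[[0,0,0],[0,0,0],0]]}}

```text
clock: 2.25
position: [584.2, 315.5, 76.4]
ee_rot: [1.0, 0.014, 0.0, 0.0]
contact_force: [0.8, -0.6, 0.0]
gripper_width: 0.0
grasp_force: 0.0
```

{"name": "send_rows", "arguments": {"series": [[[0,1,4],[0,0,0],0],[[0,0,3],[0,0,0],0],[[0,0,2],[0,0,0],0],[[0,0,2],[0,0,0],0],[[0,0,0],[0,0,0],0]]}}

```text
clock: 2.75
position: [585.1, 313.9, 65.7]
ee_rot: [1.0, 0.014, 0.001, -0.0]
contact_force: [0.4, -0.1, 1.0]
gripper_width: -0.1
grasp_force: 0.4
```

{"name": "send_rows", "arguments": {"series": [[[0,0,2],[0,0,0],0],[[0,0,2],[0,0,0],0],[[0,0,0],[0,0,0],0]]}}

```text
clock: 3.05
position: [585.2, 314.0, 61.6]
ee_rot: [1.0, 0.014, 0.001, -0.0]
contact_force: [1.6, -0.6, 1.9]
gripper_width: -0.1
grasp_force: 1.1
```

{"name": "send_rows", "arguments": {"series": [[[0,0,1],[0,0,0],0],[[0,0,1],[0,0,0],0],[[0,0,0],[0,0,0],0]]}}

```text
clock: 3.35
position: [585.2, 314.1, 59.9]
ee_rot: [1.0, 0.014, 0.001, -0.0]
contact_force: [2.6, 0.7, 3.9]
gripper_width: 0.0
grasp_force: 2.1
```

{"name": "send_rows", "arguments": {"series": [[[0,0,1],[0,0,0],0],[[0,0,0],[0,0,0],0]]}}

```text
clock: 3.55
position: [585.3, 314.1, 59.7]
ee_rot: [1.0, 0.014, 0.001, -0.0]
contact_force: [1.5, -0.8, 7.4]
gripper_width: 0.1
grasp_force: 3.8
```

{"name": "send_rows", "arguments": {"series": [[[0,0,1],[0,0,0],0],[[0,0,1],[0,0,0],0],[[0,0,0],[0,0,0],0]]}}

```text
clock: 3.85
position: [585.3, 314.2, 59.5]
ee_rot: [1.0, 0.014, 0.001, -0.0]
contact_force: [-0.2, -1.6, 14.5]
gripper_width: 0.3
grasp_force: 6.9
```

{"name": "send_rows", "arguments": {"series": [[[0,0,-10],[0,0,0],0],[[0,0,-30],[0,0,0],0],[[0,0,-40],[0,0,0],0],[[-30,20,-20],[0,0,-0.11],0],[[-30,30,0],[0,0,-0.11],0],[[-30,35,0],[0,0,-0.11],0],[[0,0,0],[0,0,0],0]]}}

```text
clock: 4.55
position: [503.5, 213.0, 155.0]
ee_rot: [0.984, 0.177, -0.004, 0.001]
contact_force: [1.1, -0.4, 0.2]
gripper_width: -0.0
grasp_force: 0.0
```

Run:
```python
from h import *
a=snap('side','side2.png'); b=snap('top','top2.png')
c=lambda im,u,v:cv2.resize(im[v:v+75,u:u+100],None,fx=4,fy=4,interpolation=cv2.INTER_CUBIC)
cv2.imwrite('pics/crop3.png',np.hstack([c(b,110,165),c(a,210,355)])[:,:,::-1])
u=np.array([np.cos(.36),np.sin(.36)])
p=np.array([401,-300])-u*40; print(p)
go([*p,150],.36)
```

```text
[ 363.56412705 -314.09096933]
t 4.65 pos [507.6 216.9 155.9] yaw 0.355 zax [-0.002 -0.001 -1.   ] F [-0.3  1.3 -1.2] w 0.0
turn toolz -0.004545540098708556 shift after turn -321.9 446.2 5.9
```

View pics/crop3.png

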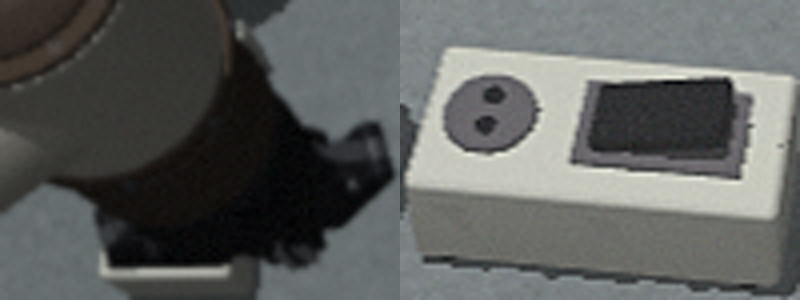

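The rocker's far half is now down at crop (600,115) and its near half is up at (730,80). The box is where it was. Next I go to the slide.

{"name": "send_rows", "arguments": {"series": [[[-25,35,0],[0,0,0],0],[[-25,35,0],[0,0,0],0],[[-25,35,0],[0,0,0],0],[[-25,35,0],[0,0,0],0],[[-25,35,0],[0,0,0],0],[[-25,35,0],[0,0,0],0],[[-25,35,0],[0,0,0],0],[[-25,35,0],[0,0,0],0]]}}

```text
clock: 5.45
position: [419.6, -115.2, 156.0]
ee_rot: [0.984, 0.178, -0.0, -0.0]
contact_force: [-0.0, -0.3, 0.4]
gripper_width: 0.2
grasp_force: 0.0
```

{"name": "send_rows", "arguments": {"series": [[[-25,35,0],[0,0,0],0],[[-25,35,0],[0,0,0],0],[[-25,35,0],[0,0,0],0],[[-25,35,0],[0,0,0],0],[[-22,26,0],[0,0,0],0],[[0,0,0],[0,0,0],0],[[0,0,0],[0,0,0],0]]}}

```text
clock: 6.15
position: [363.5, -312.9, 155.5]
ee_rot: [0.984, 0.177, -0.001, -0.001]
contact_force: [0.5, 1.1, 0.4]
gripper_width: 0.1
grasp_force: 0.0
```

Run:
```python
from h import *
go([363.5,-314,45],.36)
snap('wrist','w2.png')
```

```text
t 6.15 pos [ 363.5 -312.9  155.5] yaw 0.355 zax [-0.001  0.001 -1.   ] F [0.5 1.1 0.4] w 0.1
turn toolz -0.004924991704293891 shift after turn -0.4 1.0 110.5
```

View pics/w2.png

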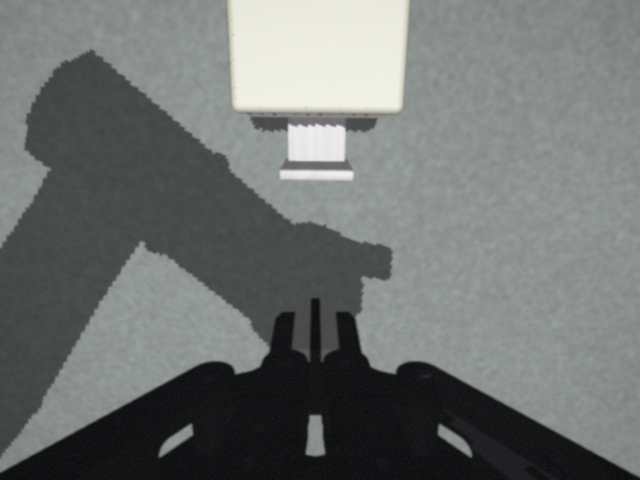

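The wrist view shows the tab's outer top edge from (280,180) to (352,180) and the housing's near top edge at v=113. The fingers are centred on the tab and squared up to it.

Run:
```python
from h import *
np.set_printoptions(precision=1,suppress=True)
f='w2.png'; p=monitor.read_state()['position']; w=.355; u=np.array([np.cos(w),np.sin(w)]); v=np.array([np.sin(w),-np.cos(w)])
for uv,z in(((280,180),72),((352,180),72),((233,111),83),((404,113),83)):
    X=atz(f,uv,z); print(X,'tool x,y',u@(X-p)[:2],v@(X-p)[:2])
print(tri((f,(280,180)),('top1.png',(248.5/4-.5+385,254.5/4-.5+235))))
```

```text
[ 393.9 -283.2   72. ] tool x,y 38.42246711179246 -16.724115905489455
[ 407.2 -319.1   72. ] tool x,y 38.44299654708719 21.541698763361307
[ 419.6 -251.3   83. ] tool x,y 73.65464790793723 -37.7158539896521
[ 447.5 -329.1   83. ] tool x,y 72.75661807753798 44.891928563122896
[ 393.7 -283.    69.7]
```

{"name": "send_rows", "arguments": {"series": [[[0,0,40],[0,0,0],0],[[0,0,40],[0,0,0],0],[[0,0,25],[0,0,0],0],[[0,0,6],[0,0,0],0],[[0,0,0],[0,0,0],0]]}}

```text
clock: 6.7
position: [363.7, -311.8, 44.9]
ee_rot: [0.984, 0.179, -0.001, -0.0]
contact_force: [0.5, -0.2, -0.5]
gripper_width: 0.1
grasp_force: 0.0
```

{"name": "send_rows", "arguments": {"series": [[[15,3,0],[0,0,0],0],[[7,0,0],[0,0,0],0],[[4,0,0],[0,0,0],0],[[4,0,0],[0,0,0],0],[[4,0,0],[0,0,0],0],[[0,0,0],[0,0,0],0]]}}

```text
clock: 7.3
position: [396.3, -303.3, 45.4]
ee_rot: [0.984, 0.178, 0.0, 0.0]
contact_force: [-0.6, -1.3, 0.2]
gripper_width: 0.3
grasp_force: 0.3
```

{"name": "send_rows", "arguments": {"series": [[[4,0,0],[0,0,0],0],[[4,0,0],[0,0,0],0],[[4,0,0],[0,0,0],0],[[3,0,0],[0,0,0],0],[[0,0,0],[0,0,0],0]]}}

```text
clock: 7.8
position: [410.7, -298.0, 45.2]
ee_rot: [0.984, 0.178, 0.0, 0.0]
contact_force: [-1.0, -0.2, 0.4]
gripper_width: 0.1
grasp_force: 0.5
```

{"name": "send_rows", "arguments": {"series": [[[2,0,0],[0,0,0],0],[[2,0,0],[0,0,0],0],[[0,0,0],[0,0,0],0]]}}

```text
clock: 8.1
position: [413.2, -297.0, 45.3]
ee_rot: [0.984, 0.178, -0.001, -0.0]
contact_force: [-3.5, -3.5, 2.2]
gripper_width: -0.1
grasp_force: 2.3
```

{"name": "send_rows", "arguments": {"series": [[[1,0,0],[0,0,0],0],[[1,0,0],[0,0,0],0],[[0,0,0],[0,0,0],0]]}}

```text
clock: 8.4
position: [413.2, -296.9, 45.2]
ee_rot: [0.984, 0.177, -0.003, -0.001]
contact_force: [-7.4, -6.6, 3.6]
gripper_width: -0.0
grasp_force: 5.0
```

The fingers have met a hard stop where I expected home. One more nudge, then back off, lift and check.

{"name": "send_rows", "arguments": {"series": [[[1,0,0],[0,0,0],0],[[1,0,0],[0,0,0],0],[[0,0,0],[0,0,0],0]]}}

```text
clock: 8.7
position: [413.3, -296.7, 45.2]
ee_rot: [0.984, 0.177, -0.004, -0.001]
contact_force: [-11.5, -12.1, 6.7]
gripper_width: 0.0
grasp_force: 7.5
```

{"name": "send_rows", "arguments": {"series": [[[-15,0,0],[0,0,0],0],[[-30,0,0],[0,0,0],0],[[-15,0,-35],[0,0,0],0],[[0,0,-40],[0,0,0],0],[[0,0,-35],[0,0,0],0],[[0,0,0],[0,0,0],0],[[0,0,0],[0,0,0],0]]}}

```text
clock: 9.4
position: [362.2, -316.3, 156.1]
ee_rot: [0.984, 0.178, 0.002, 0.001]
contact_force: [0.1, 0.2, -0.2]
gripper_width: 0.3
grasp_force: 0.0
```

Run:
```python
from h import *
go([538,-47,120],.015)
snap('wrist','w3.png')
```

```text
t 9.4 pos [ 362.2 -316.3  156.1] yaw 0.357 zax [ 0.004 -0.001 -1.   ] F [ 0.1  0.2 -0.2] w 0.3
turn toolz 0.3420447909049119 shift after turn 179.8 -266.7 36.1
```

View pics/w3.png

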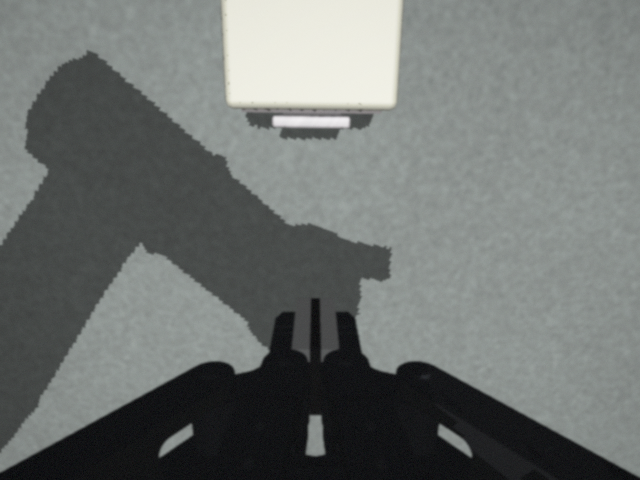

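The tab's outer edge is now at v=128, with the housing edge at v=109, so it sits close against the housing. I'll check that in numbers and move to the round key.

Run:
```python
from h import *
f='w3.png'; u=np.array([np.cos(.36),np.sin(.36)])
print(u@(atz(f,(313,109),83)-atz(f,(313,128),72))[:2])
```

```text
9.36872343259887
```

{"name": "send_rows", "arguments": {"series": [[[0,0,0],[0,0,0.114],0],[[0,0,0],[0,0,0.114],0],[[0,0,0],[0,0,0.114],0],[[22,-33,0],[0,0,0],0],[[22,-33,0],[0,0,0],0],[[22,-33,0],[0,0,0],0],[[22,-33,0],[0,0,0],0],[[22,-33,0],[0,0,0],0]]}}

```text
clock: 10.25
position: [468.9, -148.0, 153.6]
ee_rot: [1.0, 0.008, -0.001, -0.0]
contact_force: [0.5, 0.5, 0.3]
gripper_width: -0.0
grasp_force: 0.0
```

{"name": "send_rows", "arguments": {"series": [[[22,-33,0],[0,0,0],0],[[22,-33,0],[0,0,0],0],[[10,-36,0],[0,0,0],0],[[0,0,0],[0,0,0],0],[[0,0,0],[0,0,0],0]]}}

```text
clock: 10.75
position: [520.7, -46.1, 153.5]
ee_rot: [1.0, 0.009, -0.002, 0.0]
contact_force: [-0.2, -0.0, 0.7]
gripper_width: 0.6
grasp_force: 0.0
```

Run:
```python
from h import *
go([538,-47,62],.015)
snap('wrist','w4.png')
```

```text
t 10.75 pos [520.7 -46.1 153.5] yaw 0.017 zax [-0.003 -0.    -1.   ] F [-0.2 -0.   0.7] w 0.6
turn toolz 0.0020233559831493823 shift after turn 17.3 1.1 91.5
```

View pics/w4.png

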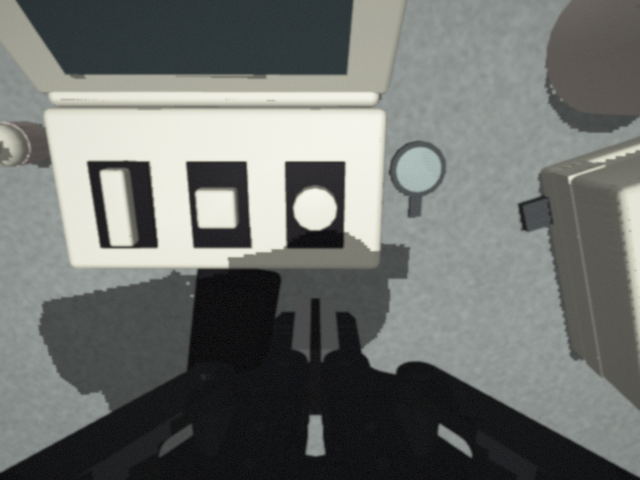

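The round key is at (315,208), straight ahead of the fingers. The square key is at (217,208), well clear.

Run:
```python
from h import *
X=atz('w4.png',(315,208),52); print(X, tri(('w4.png',(315,208)),('top1.png',(269.5/4-.5+260,127.5/4-.5+195)))); go([X[0],X[1],62],.015)
```

```text
[540.32221558 -47.00347637  52.        ] [538.78057165 -47.12996062  45.39374272]
t 10.8 pos [520.5 -46.9 153.8] yaw 0.016 zax [-0.003 -0.    -1.   ] F [-1.  -0.1  0.2] w 0.2
turn toolz 0.0006253651366130569 shift after turn 19.8 0.4 91.8
```

{"name": "send_rows", "arguments": {"series": [[[18,0,20],[0,0,0],0],[[0,0,35],[0,0,0],0],[[0,0,25],[0,0,0],0],[[0,0,11],[0,0,0],0],[[0,0,0],[0,0,0],0],[[0,0,0],[0,0,0],0]]}}

```text
clock: 11.4
position: [539.9, -47.2, 65.1]
ee_rot: [1.0, 0.007, 0.001, 0.0]
contact_force: [-0.3, 0.3, 0.6]
gripper_width: -0.0
grasp_force: 0.0
```

{"name": "send_rows", "arguments": {"series": [[[0,0,4],[0,0,0],0],[[0,0,3],[0,0,0],0],[[0,0,2],[0,0,0],0],[[0,0,2],[0,0,0],0],[[0,0,2],[0,0,0],0],[[0,0,0],[0,0,0],0]]}}

```text
clock: 12.0
position: [539.5, -46.6, 51.3]
ee_rot: [1.0, 0.008, 0.0, 0.0]
contact_force: [-0.7, 0.0, 2.6]
gripper_width: -0.1
grasp_force: 0.8
```

{"name": "send_rows", "arguments": {"series": [[[0,0,1.5],[0,0,0],0],[[0,0,1.5],[0,0,0],0],[[0,0,1.5],[0,0,0],0],[[0,0,0],[0,0,0],0]]}}

```text
clock: 12.4
position: [539.5, -46.6, 47.1]
ee_rot: [1.0, 0.008, 0.0, 0.0]
contact_force: [-1.4, 0.9, 3.8]
gripper_width: -0.1
grasp_force: 2.1
```

{"name": "send_rows", "arguments": {"series": [[[0,0,1],[0,0,0],0],[[0,0,1],[0,0,0],0],[[0,0,0],[0,0,0],0]]}}

```text
clock: 12.7
position: [539.6, -46.6, 46.9]
ee_rot: [1.0, 0.008, 0.0, 0.0]
contact_force: [-5.6, 1.6, 16.4]
gripper_width: 0.0
grasp_force: 7.9
```

The key is fully down: z is 46.9 and the force rose sharply to 16 N. I'll let it up and retreat.

{"name": "send_rows", "arguments": {"series": [[[0,0,-6],[0,0,0],0],[[0,0,-25],[0,0,0],0],[[0,0,-40],[0,0,0],0],[[0,0,-40],[0,0,0],0],[[-40,0,0],[0,0,0],0],[[-40,0,0],[0,0,0],0],[[0,0,0],[0,0,0],0],[[0,0,0],[0,0,0],0]]}}

```text
clock: 13.5
position: [459.0, -48.0, 156.0]
ee_rot: [1.0, 0.008, 0.0, -0.0]
contact_force: [0.4, 0.0, 0.2]
gripper_width: -0.1
grasp_force: 0.0
```

Run:
```python
from h import *
a=snap('side','side3.png')
```

```text
(no output)
```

View pics/side3.png

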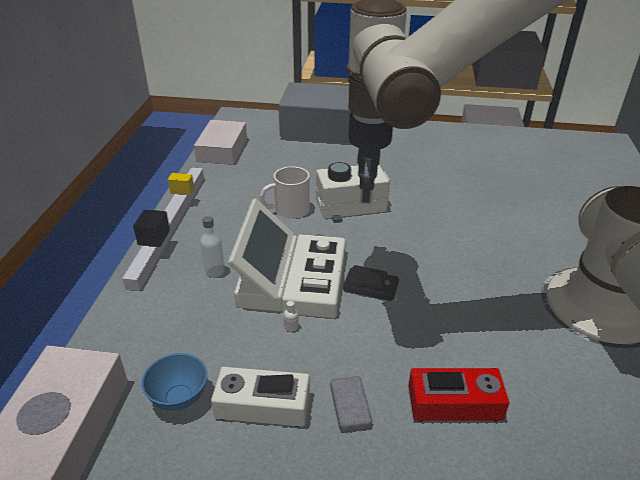

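The round key is up again at (323,246), the rocker is on at (276,384), nothing else has moved, and the arm is clear.

```bash
python3 -c "from bench import job_done; print(job_done())"
```

```text
the job is handed in; nothing more can be done
None
```

I switched the power box on, pushed the filter slide home, pressed the round key fully down and let it come up, in that order, and handed the job in at about 14 s; the final pictures show nothing else moved, but no verdict came back.

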